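# Sweep the offcuts off a hand press bed

## Task

Clear the bed of the hand press for the next job: swing its lever all the way up so that the ram is out of the way, then take the bench brush from under the little plywood riser and sweep the three metal offcuts off the bed into the metal scrap pan beside the press. Use the brush for the offcuts, never the fingers. Leave the lever up and the brush lying bristles down on the bench, and do not shift the clear findings box, the jar or the mug.

Things in the scene. Friction and masses are not known exactly. Their poses are not given: they have to be found in the camera images.
- bed (a point): centre of the top face of the bed of the hand press, a fixed grey C-frame; x from its open front to its column, y to its left, z up. The flat steel bed is 50 mm above the bench and reaches x -65 to 75 mm, y -110 to 110 mm from here, open in front and at both sides, with a 12 mm high gauge fence along the back (front face at x = 67 mm)
- press_head (a point): centre of the head casting that juts out over the bed: 178 x 60 x 88 mm (x by y by z), 92 to 180 mm above the bed, its front 58 mm before the bed's centre; axes as the bed's. The column at the back starts 80 mm behind the bed's centre
- ram_foot (a point): centre of the underside of the ram's round foot, 52 mm across, which hangs over the bed's centre, 20 mm + 30 mm per rad of lever above the bed; all of it below the head casting must be passed under
- lever (a joint): angle of the press lever, rad. 0: ram down, lever pointing forward and 0.15 rad below level; grows as the lever swings up and back about its pivot; upper stop at 1.55 (about upright, foot 66 mm over the bed). A pinion ties the ram to it. It takes about 4 N at the handle and stays where it is left; starts between 0 and 0.35
- lever_handle (a point): centre of the black handle at the end of the press lever: a smooth cylinder 22 mm thick and 50 mm long lying along the press's y axis, sticking out to the right of the lever rod; it spins freely on its pin, so a grip on it need not turn with the lever. Axes turn with the lever
- lever_pivot (a point): point on the lever's axis (which lies along y) straight across from the handle's centre, 120 mm from it, on the right side of the press (93 mm to -y of its middle, 135 mm above the bed, 30 mm behind the ram's axis); axes as the bed's. The rod swings 60 mm to the right of the press's middle
- pan_in (a point): centre of the inner floor of the fixed sheet-metal scrap pan, outside 150 x 120 x 34 mm (x by y), walls 3 mm, floor 3 mm above the bench; the long side lies 5 mm beside the left or the right edge of the press bed, its rim 16 mm below the bed; axes as the bed's
- bar_end_c (a point): centre of the brass bar offcut, 58 x 24 x 15 mm, long along x; lies on the press bed
- channel_end_c (a point): centre of the brass channel offcut (U section, open side up), 56 x 24 x 16 mm, long along x; lies on the press bed
- hex_end_c (a point): centre of the copper hexagon bar offcut, 56 mm long along x, 18 x 16 mm across; lies on the press bed
- brush_c (a point): bench brush, 200 x 26 x 44 mm, 110 g, bristles stiff: point half-way along it, 35 mm over the bristle tips; x from handle to head, z up. Wooden handle x -100 to -5 mm, 22 wide, z -7 to 9; head x -5 to 100: wooden back 26 wide, z -9 to 9, bristles 24 wide below it to z -35. Stands stably on its bristles; at first the handle is under the riser and the last 60 to 80 mm of the head stick out in front
- riser_front (a point): middle of the front lower edge of the fixed plywood bench riser, on the bench; x points into it. The riser is 160 mm deep, 150 mm wide (y) and 76 mm high, with a 12 mm top and a side wall at each end; clear space below 64 mm high and 128 mm wide. The bench before it and before the press is bare and flat for world x over 0.36 m and y over -0.47 m
- box_c (a point): centre of the clear plastic findings box, 106 x 150 x 51 mm (x by y by z), upright, half-way up; stands beside the press bed on the side away from the pan, its long side (y) along the bed's edge and 12 mm from it; bystander
- jar_c (a point): centre of the jar with grey contents on the riser, 74 mm across, 116 mm high; bystander
- mug_c (a point): centre of the dotted mug, 82 x 114 x 91 mm, on the bench in front to the left; bystander

How it is judged:
By the outcome, as a careful person would: the job done as asked, in the order asked, and still so for the second after the job is handed in, with the robot touching nothing.
It also fails if it takes over 72 s, if anything falls off the work surface, if the arm or the gripper's body presses on something with over 40 N, if the wrist force passes 120 N, or if a joint passes its speed limit or range.

## Robot

A 6-joint arm with a two-finger parallel gripper is mounted at the origin on a cart in front of the work surface, level with it; the furniture and walls round the work are solid. World frame = base frame: x ahead of the robot, y to its left, z up, the work surface at z = 0. Lengths are in mm, angles in rad, forces in N, time in s.
With the tool pointing down it reaches from about 350 to 875 mm from the base axis. Payload 4.2 kg.
Tool frame: the origin (TCP) lies at the very end of the fingers, on their centre line; the grasp point (between the pads) lies arm.grip_depth behind it (arm.grip_depth is the distance from the TCP to the grasp point, in mm); z points along the fingers, y is the direction in which the jaws open and shut (so a half turn about z gives the same grasp; the last joint's range is limited). The gripper opens to 85 mm and grips with 20 to 120 N. Pads are 22 mm wide; open, the fingers measure 114 mm over their backs; the gripper's body (76 mm by 85 mm) begins 54 mm behind the grasp point. The pads swing forward as they close: fully open they stand 13 mm farther back than shut.
Start: joints at [1.475, 0.385, 0.008, 0, -1.194, -0.259], TCP at [217.094, 586.063, 231.312] pointing down, gripper open.
Joint ranges: [-3.14, 3.14], [-1.21, 2.06], [-1.07, 1.41], [-3.16, 2.05], [-2.99, -0.16], [-3.1, 3.1]. Speed limits (rad/s): [2.79, 2.79, 3.14, 3.14, 3.14, 3.14].

## Interface

Orientations are given as a unit quaternion [x, y, z, w].
In Python, from bench import arm, optics, workorder gives the robot as it stands. The module is installed in compiled form; this text tells all that it offers.
- The arm moves only by the tool play_rows, never from a script. Its arguments are lists of equal length, an entry for each row: "travel": the shift along the tool's x, y, z in m, a list of three; "rotation": the turn, a rotation vector about the tool's x, y, z in rad, a list of three; "grip": the opening, from 0 (shut) to 1 (fully open). In form: {"travel": [[x, y, z], ...], "rotation": [[rx, ry, rz], ...], "grip": [grip, ...]}. A call has 1 to 12 rows; each row shifts and turns the commanded pose from where the row before left it, along the tool's axes as they then stand; what a row does not reach is not made up. A row lasts 1/12 s, in which the tool goes at most 41.7 mm and 7.16 degrees, less where a joint would pass 70% of its speed; a pose out of reach is approached as far as the arm can. A call is refused whole if a number of a shift passes 0.0417 or a number of a turn 0.125, either way. A call with a gripper value outside its range is refused whole. The fingers move at their own pace and stop on an object; the grip force is fixed at half the most. Time passes only in rows, so rows that do not move let the fingers close. It gives the time, the measured TCP pose, the force and the opening at its end, in the units of the state.
- arm.read_state(): the state, without advancing time (a new reading comes with each control period).
- optics.get_image(name): name is "scene" or "top" or "wrist"; returns a dict with "image" (384x512x3 uint8, blue, green, red), "depth" (384x512 float32, mm along the optical axis (not along the pixel's ray), 0 where there is no reading), "camera_matrix" (3x3 intrinsics, pixels), "k1" (the pictures are not rectified: a ray, as slopes to the right and down, at radius r is drawn at 1 + k1 r^2 times it, then the intrinsics apply), "R" (3x3) and "t" (3): a world point X has camera coordinates R X + t; the wrist camera has in their place "hand_eye" (4x4, takes a point from camera to tool coordinates, whose origin is the TCP and whose axes are the flange's). Camera axes: x right, y down, z forward; pixel columns grow to the right and rows downward; lengths in mm; the calibration is good to about 2 mm. A picture is of the moment at which its call begins: read the wrist's pose just before it.
- workorder.job_done(): hands the job in, once; it reports no verdict.
The state is a dict: "clock": time; "joints": joint angles; "joint_vel": joint speeds; "joint_efforts": joint torques, N m; "position": TCP position; "ee_rot": TCP orientation; "contact_force": force on the tool from outside, world axes, zero at the start; "wrist_torque": the same for the moment, N m; "gripper_width": finger opening in mm.
Only numpy, scipy, OpenCV 4.12 (cv2) and the standard library are available. Lean on these libraries where they do the work, as an engineer would, in place of code of your own. Each camera call takes 0.05 s, during which the arm holds its last target. There are 200 camera calls.

## Working session

There is one attempt and no reset: what is moved stays moved. The work goes in short steps, Python scripts to look and compute and a tool call to move; the robot and the scene stay as the last step left them, time stands still between calls to the robot, and variables do not carry over. Pictures are saved under pics/ and viewed, about 8 in all and at most 12, crops included, and the job is handed in when it is done.

Besides the shell and the picture viewer there is one more tool, called after "Request:" by a JSON object that holds its "method" and its "body". play_rows: Moves the arm, as the interface text tells. Its arguments: {"type":"object","properties":{"travel":{"type":"array","items":{"type":"array","items":{"type":"number"}}},"rotation":{"type":"array","items":{"type":"array","items":{"type":"number"}}},"grip":{"type":"array","items":{"type":"number"}}},"required":["travel","rotation","grip"]}

```bash
mkdir -p pics; cat > h.py <<'E'
import numpy as np, cv2
from bench import arm, optics, workorder
from scipy.spatial.transform import Rotation as Ro
def cloud(name):
    st=arm.read_state(); d=optics.get_image(name)
    K=d["camera_matrix"]; k=d["k1"]; h,w=d["depth"].shape
    u,v=np.meshgrid(np.arange(w),np.arange(h))
    xd=(u-K[0,2])/K[0,0]; yd=(v-K[1,2])/K[1,1]
    x,y=xd.copy(),yd.copy()
    for _ in range(8):
        r2=x*x+y*y; x=xd/(1+k*r2); y=yd/(1+k*r2)
    z=d["depth"]; P=np.stack([x*z,y*z,z],-1)
    if "R" in d: W=(P-d["t"])@d["R"]
    else:
        H=np.array(d["hand_eye"]); T=P@H[:3,:3].T+H[:3,3]
        W=T@Ro.from_quat(st["ee_rot"]).as_matrix().T+np.array(st["position"])
    W[z<=0]=np.nan
    return d["image"],W
E
python3 - <<'E'
from h import *
print(arm.read_state(), arm.grip_depth)
for n in ("scene","top"):
    im,W=cloud(n); np.save(f"pics/{n}W.npy",W); cv2.imwrite(f"pics/{n}0.png",im)
    print(n,[np.nanmin(W[...,i]).round() for i in range(3)],[np.nanmax(W[...,i]).round() for i in range(3)])
a=cv2.imread("pics/scene0.png");b=cv2.imread("pics/top0.png")
cv2.imwrite("pics/a1.png",cv2.resize(a,(800,600)));cv2.imwrite("pics/b1.png",cv2.resize(b,(800,600)))
E
```

```text
{'clock': 0.0, 'joints': array([ 1.47461900e+00,  3.85553508e-01,  6.62005487e-03, -5.37250164e-04,
       -1.19398727e+00, -2.58572502e-01]), 'joint_vel': array([ 0.00188113, -0.00010815, -0.00149173, -0.00104154, -0.00067277,
        0.00115011]), 'joint_efforts': array([ 4.43130580e-05, -3.92288911e+01,  1.88402528e+01,  4.18625280e+00,
       -4.61273070e-03,  5.26501989e-07]), 'position': array([216.88201765, 585.53536878, 230.21548529]), 'ee_rot': array([ 9.84292193e-01, -1.76543730e-01, -1.62698263e-04,  1.07895035e-03]), 'contact_force': array([-0.07090285,  0.40666801, -0.02757826]), 'wrist_torque': array([-0.04644397,  0.01376981, -0.02754104]), 'gripper_width': 85.35708066564975} 18.700000000000003
scene [np.float64(-61.0), np.float64(-618.0), np.float64(-920.0)] [np.float64(1031.0), np.float64(833.0), np.float64(737.0)]
top [np.float64(-417.0), np.float64(-614.0), np.float64(-920.0)] [np.float64(1027.0), np.float64(1465.0), np.float64(477.0)]
```

View pics/a1.png

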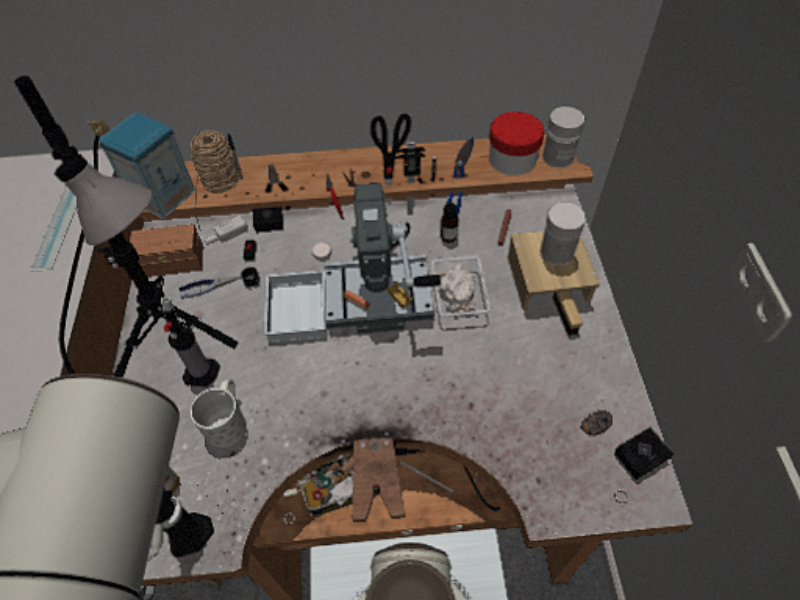

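View pics/b1.png

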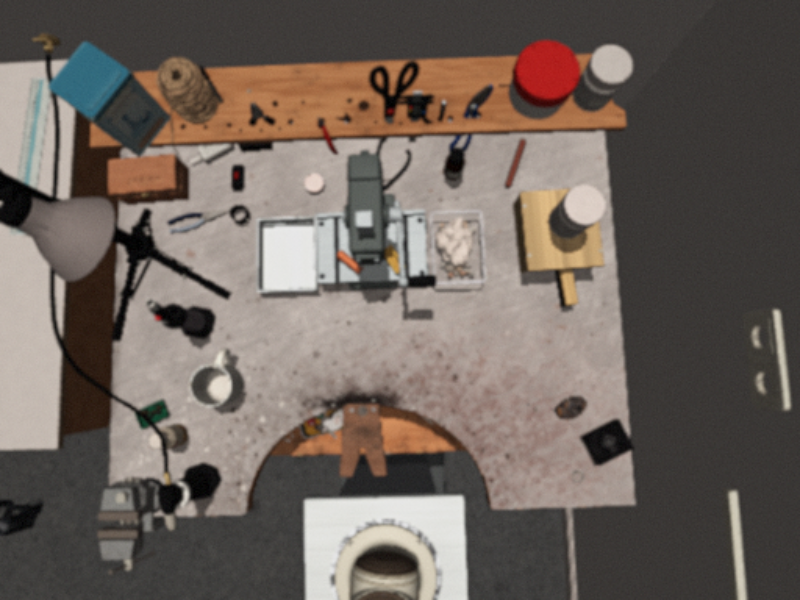

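The scene view (800x600) shows the press at (375,250), the pan to its left (297,305), the clear box to its right (460,290), the riser at (553,262) with the brush head sticking out at (568,310), and the mug at (218,420). The black lever handle is at (428,281). Copper and brass offcuts show at (355,300) and (400,293). The top view agrees.

```bash
python3 - <<'E'
from h import *
W=np.load("pics/topW.npy");im=cv2.imread("pics/top0.png")
def rect(name,zl,zh,box):
    s=0.64
    m=np.zeros(W.shape[:2],bool);u0,v0,u1,v1=[int(b*s) for b in box];m[v0:v1,u0:u1]=1
    m&=(W[...,2]>zl)&(W[...,2]<zh)
    p=W[m]
    if len(p)<5: print(name,"few",len(p));return
    r=cv2.minAreaRect(p[:,:2].astype(np.float32))
    print(name,len(p),"rect",np.round(r[0]),np.round(r[1]),round(r[2],1),"med",np.median(p,0).round(),"pct",np.percentile(p,[3,97],axis=0).round().tolist())
rect("bed",44,56,(310,205,435,295))
rect("bedL",44,56,(312,205,340,295)); rect("bedR",44,56,(400,205,430,295))
rect("pan floor",-3,12,(262,220,314,290)); rect("pan rim",26,42,(250,210,325,300))
rect("head top",215,245,(330,140,410,300))
rect("box",35,62,(428,205,490,295))
rect("riser",70,82,(510,180,610,275))
rect("brush",36,52,(545,260,590,315))
rect("jar",170,210,(540,170,620,250))
rect("mug",80,100,(180,345,245,415))
hsv=cv2.cvtColor(im,cv2.COLOR_BGR2HSV)
z=W[...,2]
blk=(im.max(2)<45)&(z>120);blk[:,:int(395*.64)]=0;blk[:,int(445*.64):]=0;blk[:170]=0;blk[int(300*.64):]=0
p=W[blk];print("handle",len(p),np.median(p,0) if len(p) else"", p.min(0) if len(p) else "",p.max(0) if len(p) else "")
S=np.load("pics/sceneW.npy");si=cv2.imread("pics/scene0.png")
b=(si.max(2)<45)&(S[...,2]>100)&(S[...,2]<260);b[:,:250]=0;b[:,300:]=0;b[:160]=0;b[200:]=0
p=S[b];print("handleS",len(p),np.median(p,0),p.min(0),p.max(0)) if len(p) else 0
for nm,I,V in(("top",im,W),("scene",si,S)):
    hs=cv2.cvtColor(I,cv2.COLOR_BGR2HSV)
    m=(hs[...,1]>110)&(V[...,2]>48)&(V[...,2]<80)&(V[...,0]>350)&(V[...,1]>-260)&(V[...,1]<250)
    n,l,st,c=cv2.connectedComponentsWithStats(m.astype(np.uint8))
    for i in range(1,n):
        if st[i,4]>15:
            p=V[l==i];r=cv2.minAreaRect(p[:,:2].astype(np.float32));print(nm,c[i].round(),st[i,4],np.median(p,0).round(),np.round(r[0]),np.round(r[1]),r[2],np.median(hs[l==i],0))
c=cv2.imread("pics/scene0.png")[155:225,160:320];cv2.imwrite("pics/c.png",cv2.resize(c,(800,350),interpolation=cv2.INTER_CUBIC))
E
```

```text
bed 1765 rect [647.   2.] [135. 240.] 0.9 med [639.  13.  50.] pct [[582.0, -94.0, 46.0], [708.0, 116.0, 54.0]]
bedL 581 rect [646. 100.] [ 45. 134.] 89.2 med [646.  99.  50.] pct [[584.0, 78.0, 46.0], [710.0, 119.0, 54.0]]
bedR 570 rect [649. -74.] [128.  48.] 0.2 med [652. -75.  50.] pct [[592.0, -97.0, 46.0], [710.0, -53.0, 54.0]]
pan floor 1349 rect [648. 191.] [105. 141.] 89.5 med [648. 189.   3.] pct [[582.0, 140.0, -1.0], [715.0, 241.0, 7.0]]
pan rim 325 rect [645. 178.] [155. 138.] 0.7 med [647. 214.  35.] pct [[568.0, 124.0, 28.0], [721.0, 247.0, 39.0]]
head top 1284 rect [681.  12.] [183.  60.] 0.1 med [688.  10. 230.] pct [[600.0, -16.0, 220.0], [765.0, 39.0, 236.0]]
box 581 rect [ 646. -163.] [151. 106.] 0.0 med [ 651. -160.   42.] pct [[572.0, -214.0, 36.0], [718.0, -111.0, 49.0]]
riser 1720 rect [ 669. -366.] [161. 152.] 2.1 med [ 642. -342.   75.] pct [[591.0, -437.0, 72.0], [743.0, -293.0, 79.0]]
brush 204 rect [ 557. -381.] [74. 27.] 5.3 med [ 557. -380.   43.] pct [[523.0, -394.0, 37.0], [591.0, -367.0, 47.0]]
jar 629 rect [ 682. -374.] [74. 73.] 85.7 med [ 679. -37
[... 328 characters left out ...]
710284 -85.11386532 190.63105234] [ 542.22179193 -107.43982292  179.74973517] [562.48104937 -60.74836223 196.79219421]
top [290. 106.] 38 [ 805. -161.   66.] [ 805. -162.] [29. 13.] 84.35964965820312 [  7.5 235.   12. ]
top [250. 165.] 96 [623. -31.  58.] [618. -30.] [53. 24.] 13.542627334594727 [ 18.5 160.  164.5]
top [223. 167.] 81 [618.  55.  65.] [620.  57.] [60. 16.] 51.5837516784668 [  9. 159. 184.]
scene [287. 142.] 53 [ 805. -163.   66.] [ 806. -166.] [18. 33.] 4.130446434020996 [  3. 255.  15.]
scene [256. 189.] 127 [617. -36.  61.] [621. -40.] [56. 38.] 30.38068199157715 [ 19. 155.  77.]
scene [227. 191.] 81 [615.  55.  64.] [619.  58.] [69. 18.] 43.761173248291016 [  9. 150. 116.]
```

View pics/c.png

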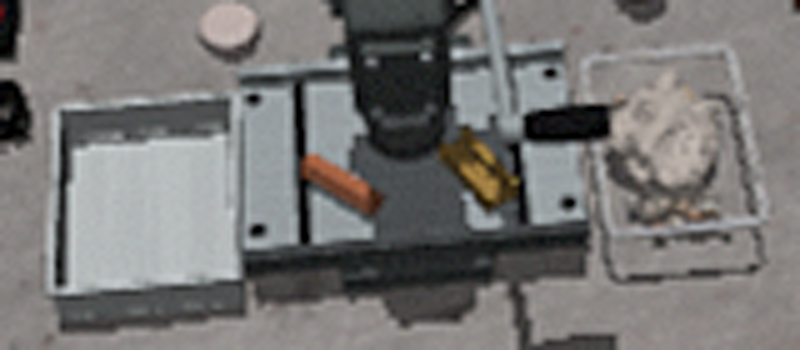

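```bash
cat >> h.py <<'E'
def down(yaw,pitch=0):  # tool x at world angle yaw (deg), z down
    return Ro.from_euler('z',yaw,degrees=True)*Ro.from_euler('x',180,degrees=True)*Ro.from_euler('y',pitch,degrees=True)
def plan(*wps,p0=None,R0=None):
    """wps: (pos,rot,n) -> prints rows in tool axes (m, rad)"""
    st=arm.read_state(); p=np.array(st["position"] if p0 is None else p0,float); R=Ro.from_quat(st["ee_rot"]) if R0 is None else R0
    print("now",p.round(1),R.as_matrix()[:,0].round(3),"w",round(st["gripper_width"],1),"j",np.round(st["joints"],2),"F",np.round(st["contact_force"],1),"t",round(st["clock"],1))
    for pos,rot,n in wps:
        dr=(R.inv()*rot).as_rotvec(); d=(np.array(pos)-p)/n
        tr=[];
        for i in range(n):
            Ri=R*Ro.from_rotvec(dr*i/n); tr.append((Ri.inv().apply(d)/1000).round(4).tolist())
        print("n",n,"rot/row",(dr/n).round(4).tolist())
        print(tr if np.linalg.norm(dr)>0.03 else f"const {tr[0]}")
        p=np.array(pos,float);R=rot
E
python3 - <<'E'
from h import *
plan(([510,-10,275],down(-90),22),([553,-90,275],down(-90),3))
E
```

```text
now [216.9 585.6 230.4] [ 0.938 -0.348  0.   ] w 85.3 j [ 1.47  0.39  0.01 -0.   -1.19 -0.26] F [-0.7 -0.4 -0.3] t 0.1
n 22 rot/row [0.0001, -0.0001, 0.0553]
[[0.0219, 0.0208, -0.002], [0.023, 0.0195, -0.002], [0.0241, 0.0182, -0.002], [0.025, 0.0169, -0.002], [0.0259, 0.0155, -0.002], [0.0267, 0.014, -0.002], [0.0275, 0.0125, -0.002], [0.0281, 0.011, -0.002], [0.0287, 0.0094, -0.002], [0.0292, 0.0078, -0.002], [0.0295, 0.0062, -0.002], [0.0298, 0.0045, -0.002], [0.03, 0.0029, -0.002], [0.0301, 0.0012, -0.002], [0.0302, -0.0005, -0.002], [0.0301, -0.0021, -0.002], [0.0299, -0.0038, -0.002], [0.0297, -0.0054, -0.002], [0.0293, -0.0071, -0.002], [0.0289, -0.0087, -0.002], [0.0284, -0.0103, -0.002], [0.0278, -0.0118, -0.002]]
n 3 rot/row [0.0, 0.0, 0.0]
const [0.0267, -0.0143, -0.0]
```

Request:
{"method": "play_rows", "body": {"travel": [[0.022,0.021,-0.002],[0.023,0.0195,-0.002],[0.024,0.018,-0.002],[0.025,0.017,-0.002],[0.026,0.0155,-0.002],[0.0267,0.014,-0.002],[0.0275,0.0125,-0.002],[0.028,0.011,-0.002],[0.0287,0.0094,-0.002],[0.029,0.008,-0.002],[0.0295,0.006,-0.002],[0.03,0.0045,-0.002]], "rotation": [[0,0,0.055],[0,0,0.055],[0,0,0.055],[0,0,0.055],[0,0,0.055],[0,0,0.055],[0,0,0.055],[0,0,0.055],[0,0,0.055],[0,0,0.055],[0,0,0.055],[0,0,0.055]], "grip": [1,1,1,1,1,1,1,1,1,1,1,1]}}

```text
clock: 1.1
position: [377.4, 259.6, 255.2]
ee_rot: [0.873, -0.487, -0.0, 0.0]
contact_force: [0.4, 0.3, -0.7]
gripper_width: 85.3
```

Request:
{"method": "play_rows", "body": {"travel": [[0.03,0.003,-0.002],[0.03,0.001,-0.002],[0.03,-0.0005,-0.002],[0.03,-0.002,-0.002],[0.03,-0.004,-0.002],[0.03,-0.0055,-0.002],[0.0295,-0.007,-0.002],[0.029,-0.0087,-0.002],[0.0285,-0.01,-0.002],[0.028,-0.012,-0.002],[0,0,0],[0,0,0]], "rotation": [[0,0,0.055],[0,0,0.055],[0,0,0.055],[0,0,0.055],[0,0,0.055],[0,0,0.055],[0,0,0.055],[0,0,0.055],[0,0,0.055],[0,0,0.055],[0,0,0],[0,0,0]], "grip": [1,1,1,1,1,1,1,1,1,1,1,1]}}

```text
clock: 2.1
position: [512.0, -10.7, 274.5]
ee_rot: [0.708, -0.706, -0.001, 0.001]
contact_force: [0.7, 0.2, -0.8]
gripper_width: 85.4
```

```bash
python3 - <<'E'
from h import *
im,W=cloud("wrist"); cv2.imwrite("pics/w1.png",im); np.save("pics/w1W.npy",W)
b=(im.max(2)<45)&(W[...,2]>150)&(W[...,2]<215)&(W[...,1]<-50)&(W[...,1]>-130)&(W[...,0]<600)
p=W[b];print("handle",len(p),np.median(p,0) if len(p) else "",np.percentile(p,[2,98],axis=0) if len(p) else "")
plan(([553,-88,245],down(-90),5))
E
```

```text
handle 2329 [552.94832201 -85.21973409 191.3560384 ] [[ 544.64089962 -106.82895007  185.08162347]
 [ 563.09701808  -61.14618408  193.94163518]]
now [511.6  -9.8 274.7] [ 0.005 -1.    -0.   ] w 85.0 j [ 0.3   0.16 -0.19 -0.   -1.22 -0.29] F [-0.2  0.1 -0.4] t 2.1
n 5 rot/row [0.0003, 0.0, 0.001]
const [0.0157, -0.0082, 0.0059]
```

View pics/w1.png

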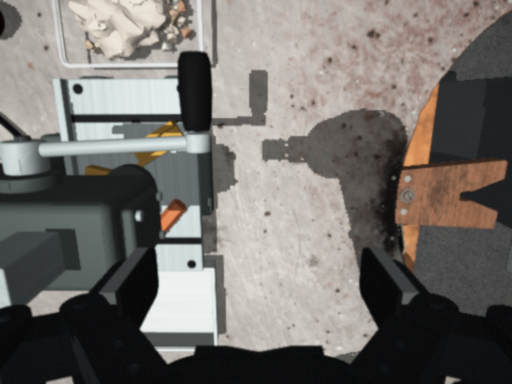

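The wrist view shows the handle at (195,90), the rod, and two brass pieces at (160,140) and (97,170). The copper hex is at (172,213). The handle centre works out at about (553,-84,182), which matches 120 mm from the pivot.

Request:
{"method": "play_rows", "body": {"travel": [[0.0155,-0.0083,0.008],[0.0155,-0.0083,0.008],[0.0155,-0.0083,0.008],[0.0155,-0.0083,0.008],[0.0155,-0.0083,0.008],[0,0,0.017],[0,0,0.017],[0,0,0.017],[0,0,0.017],[0,0,0],[0,0,0],[0,0,0]], "rotation": [[0,0,0],[0,0,0],[0,0,0],[0,0,0],[0,0,0],[0,0,0],[0,0,0],[0,0,0],[0,0,0],[0,0,0],[0,0,0],[0,0,0]], "grip": [1,1,1,1,1,1,1,1,1,0,0,0]}}

```text
clock: 3.15
position: [554.5, -86.0, 168.4]
ee_rot: [0.71, -0.704, 0.001, -0.0]
contact_force: [-0.2, -0.8, 0.6]
gripper_width: 51.8
```

Request:
{"method": "play_rows", "body": {"travel": [[0,0,0],[0,0,0],[0,0,0],[0,0,0]], "rotation": [[0,0,0],[0,0,0],[0,0,0],[0,0,0]], "grip": [0,0,0,0]}}

```text
clock: 3.48
position: [554.3, -86.4, 168.2]
ee_rot: [0.709, -0.705, 0.0, -0.001]
contact_force: [-0.1, 0.8, 1.2]
gripper_width: 20.3
```

```bash
python3 - <<'E'
from h import *
s=arm.read_state();print({k:np.round(s[k],2) for k in("position","contact_force","gripper_width","joints")})
# arc increments (tool: x=-wy, y=-wx, z=-wz); pivot 30 behind bed centre
L=120; a0=0.02; N=22; a=np.linspace(a0,1.43,N+1)
X=-L*np.cos(a); Z=L*np.sin(a)
print([[0,round(-dx/1000,4),round(-dz/1000,4)] for dx,dz in zip(np.diff(X),np.diff(Z))])
E
```

```text
{'position': array([554.35, -86.45, 168.15]), 'contact_force': array([-0.09,  0.79,  1.18]), 'gripper_width': np.float64(20.34), 'joints': array([ 0.13,  0.33, -0.24, -0.  , -0.99, -0.13])}
[[0, np.float64(-0.0004), np.float64(-0.0077)], [0, np.float64(-0.0009), np.float64(-0.0076)], [0, np.float64(-0.0014), np.float64(-0.0076)], [0, np.float64(-0.0019), np.float64(-0.0075)], [0, np.float64(-0.0023), np.float64(-0.0073)], [0, np.float64(-0.0028), np.float64(-0.0072)], [0, np.float64(-0.0033), np.float64(-0.007)], [0, np.float64(-0.0037), np.float64(-0.0067)], [0, np.float64(-0.0041), np.float64(-0.0065)], [0, np.float64(-0.0045), np.float64(-0.0062)], [0, np.float64(-0.0049), np.float64(-0.0059)], [0, np.float64(-0.0053), np.float64(-0.0056)], [0, np.float64(-0.0056), np.float64(-0.0052)], [0, np.float64(-0.006), np.float64(-0.0049)], [0, np.float64(-0.0063), np.float64(-0.0045)], [0, np.float64(-0.0065), np.float64(-0.0041)], [0, np.float64(-0.0068), np.float64(-0.0036)], [0, np.float64(-0.007), np.float64(-0.0032)], [0, np.float64(-0.0072), np.float64(-0.0027)], [0, np.float64(-0.0073), np.float64(-0.0023)], [0, np.float64(-0.0075), np.float64(-0.0018)], [0, np.float64(-0.0076), np.float64(-0.0013)]]
```

Request:
{"method": "play_rows", "body": {"travel": [[0,-0.0004,-0.0077],[0,-0.0009,-0.0076],[0,-0.0014,-0.0076],[0,-0.0019,-0.0075],[0,-0.0023,-0.0073],[0,-0.0028,-0.0072],[0,-0.0033,-0.007],[0,-0.0037,-0.0067],[0,-0.0041,-0.0065],[0,-0.0045,-0.0062],[0,-0.0049,-0.0059],[0,-0.0053,-0.0056]], "rotation": [[0,0,0],[0,0,0],[0,0,0],[0,0,0],[0,0,0],[0,0,0],[0,0,0],[0,0,0],[0,0,0],[0,0,0],[0,0,0],[0,0,0]], "grip": [0,0,0,0,0,0,0,0,0,0,0,0]}}

```text
clock: 4.48
position: [585.4, -86.6, 251.5]
ee_rot: [0.709, -0.705, -0.003, 0.004]
contact_force: [-13.3, 5.1, 6.2]
gripper_width: 19.9
```

Request:
{"method": "play_rows", "body": {"travel": [[0,-0.0056,-0.0052],[0,-0.006,-0.0049],[0,-0.0063,-0.0045],[0,-0.0065,-0.0041],[0,-0.0068,-0.0036],[0,-0.007,-0.0032],[0,-0.0072,-0.0027],[0,-0.0073,-0.0023],[0,-0.0075,-0.0018],[0,-0.0055,-0.001],[0,0,0],[0,0,0]], "rotation": [[0,0,0],[0,0,0],[0,0,0],[0,0,0],[0,0,0],[0,0,0],[0,0,0],[0,0,0],[0,0,0],[0,0,0],[0,0,0],[0,0,0]], "grip": [0,0,0,0,0,0,0,0,0,0,0,0]}}

```text
clock: 5.48
position: [654.3, -86.4, 289.3]
ee_rot: [0.71, -0.705, 0.001, -0.0]
contact_force: [-10.6, 3.2, 11.9]
gripper_width: 19.5
```

Request:
{"method": "play_rows", "body": {"travel": [[0,-0.003,0],[0,-0.003,0],[0,-0.003,0],[0,0,0]], "rotation": [[0,0,0],[0,0,0],[0,0,0],[0,0,0]], "grip": [0,0,0,0]}}

```text
clock: 5.82
position: [654.9, -86.6, 289.1]
ee_rot: [0.71, -0.704, -0.006, 0.008]
contact_force: [-29.9, 7.0, 19.4]
gripper_width: 20.0
```

```bash
python3 - <<'E'
from h import *
im,W=cloud("scene");cv2.imwrite("pics/s2.png",cv2.resize(im[100:230,150:350],(800,520),interpolation=cv2.INTER_CUBIC))
E
```

Request:
{"method": "play_rows", "body": {"travel": [[0,0.008,0],[0,0,0],[0,0,0],[0,0,0],[0,0,-0.02],[0,0,-0.02],[0,0,-0.02]], "rotation": [[0,0,0],[0,0,0],[0,0,0],[0,0,0],[0,0,0],[0,0,0],[0,0,0]], "grip": [1,1,1,1,1,1,1]}}

```text
clock: 6.45
position: [656.9, -86.4, 343.7]
ee_rot: [0.709, -0.705, 0.0, 0.0]
contact_force: [0.6, -0.8, 0.1]
gripper_width: 85.3
```

```bash
python3 - <<'E'
from h import *
im,W=cloud("wrist");cv2.imwrite("pics/w2.png",im)
b=(im.max(2)<45)&(W[...,2]>250)&(W[...,2]<330)&(W[...,1]<-50)&(W[...,1]>-130)
p=W[b];print("handle",len(p),np.median(p,0).round() if len(p) else "",np.percentile(p,[2,98],axis=0).round() if len(p) else "")
plan(([535,-382,200],down(-175),14))
E
```

```text
handle 3049 [654. -87. 312.] [[ 644. -108.  305.]
 [ 664.  -61.  315.]]
now [658.5 -87.  349.2] [ 0.006 -1.     0.002] w 85.6 j [ 0.11  0.4   0.32  0.   -1.48 -0.11] F [ 1.3 -0.1  3.9] t 6.5
n 14 rot/row [-0.0006, 0.0003, 0.1064]
[[0.021, 0.009, 0.0106], [0.0218, 0.0068, 0.0106], [0.0224, 0.0044, 0.0107], [0.0228, 0.002, 0.0107], [0.0228, -0.0005, 0.0107], [0.0226, -0.0029, 0.0107], [0.0222, -0.0053, 0.0107], [0.0215, -0.0076, 0.0107], [0.0206, -0.0099, 0.0107], [0.0194, -0.012, 0.0107], [0.018, -0.014, 0.0107], [0.0164, -0.0158, 0.0107], [0.0147, -0.0175, 0.0107], [0.0127, -0.019, 0.0107]]
```

The handle now sits at x 654, z 302, which fits the upper stop of about 1.55 rad. Next is the brush.

Request:
{"method": "play_rows", "body": {"travel": [[0.021,0.009,0],[0.022,0.007,0.002],[0.0224,0.0044,0.006],[0.0228,0.002,0.012],[0.0228,-0.0005,0.014],[0.0226,-0.003,0.014],[0.022,-0.0053,0.014],[0.0215,-0.0076,0.014],[0.0206,-0.01,0.014],[0.0194,-0.012,0.014],[0.018,-0.014,0.014],[0.0164,-0.0158,0.014]], "rotation": [[0,0,0.1064],[0,0,0.1064],[0,0,0.1064],[0,0,0.1064],[0,0,0.1064],[0,0,0.1064],[0,0,0.1064],[0,0,0.1064],[0,0,0.1064],[0,0,0.1064],[0,0,0.1064],[0,0,0.1064]], "grip": [1,1,1,1,1,1,1,1,1,1,1,1]}}

```text
clock: 7.5
position: [550.0, -340.2, 210.5]
ee_rot: [-0.147, 0.989, -0.0, 0.0]
contact_force: [0.2, 0.6, 1.1]
gripper_width: 85.6
```

Request:
{"method": "play_rows", "body": {"travel": [[0.0147,-0.0175,0.014],[0.0127,-0.019,0.012],[0,0,0],[0,0,0]], "rotation": [[0,0,0.1064],[0,0,0.1064],[0,0,0],[0,0,0]], "grip": [1,1,1,1]}}

```text
clock: 7.83
position: [531.7, -382.1, 184.0]
ee_rot: [-0.043, 0.999, 0.0, -0.001]
contact_force: [-0.3, 0.0, 0.9]
gripper_width: 85.6
```

```bash
python3 - <<'E'
from h import *
im,W=cloud("wrist");cv2.imwrite("pics/w3.png",im)
m=(W[...,2]>36)&(W[...,2]<52)&(W[...,1]<-340)&(W[...,1]>-430)&(W[...,0]<586)
p=W[m];r=cv2.minAreaRect(p[:,:2].astype(np.float32));print(len(p),r,np.median(p,0))
f=(W[...,2]>68)&(W[...,2]<82)&(W[...,1]<-280);print("riser front x pct",np.percentile(W[f],[1,5],axis=0).round()[:,0])
for x in(530,545,560,575):
    q=p[abs(p[:,0]-x)<4]; print(x,len(q),(np.percentile(q[:,1],[3,97]).round(1)) if len(q) else "")
plan(([546,-382,90],down(-175),5))
E
```

```text
2152 ((553.7047119140625, -384.87127685546875), (67.29869842529297, 26.028818130493164), 6.309017658233643) [ 550.97308237 -384.87060504   43.56630035]
riser front x pct [587. 590.]
530 275 [-399.3 -375. ]
545 267 [-397.9 -373.5]
560 246 [-395.9 -372.2]
575 240 [-394.5 -370.5]
now [ 532.5 -381.5  185.1] [-0.996 -0.087  0.   ] w 85.5 j [-0.37  0.47  0.02  0.   -1.12 -1.11] F [0.1 0.2 0.6] t 7.9
n 5 rot/row [-0.0001, -0.0, 0.0001]
const [-0.0027, -0.0003, 0.019]
```

View pics/w3.png

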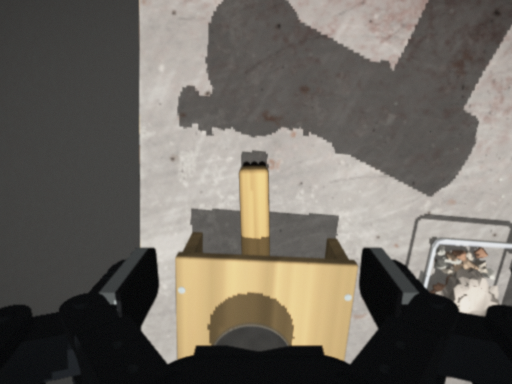

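The brush head is at pixel (255,205), with the riser behind it. Its centreline is at y≈-385 for x≈550, with a yaw of about 6°.

Request:
{"method": "play_rows", "body": {"travel": [[-0.0043,-0.0013,0.024],[-0.0043,-0.0013,0.024],[-0.0043,-0.0013,0.024],[-0.0043,-0.0013,0.024],[0,0,0.014],[0,0,0.014],[0,0,0.014],[0,0,0.014],[0,0,0.012],[0,0,0],[0,0,0],[0,0,0]], "rotation": [[0,0,-0.005],[0,0,-0.005],[0,0,-0.005],[0,0,-0.005],[0,0,0],[0,0,0],[0,0,0],[0,0,0],[0,0,0],[0,0,0],[0,0,0],[0,0,0]], "grip": [1,1,1,1,1,1,1,1,1,1,0,0]}}

```text
clock: 8.88
position: [550.9, -384.4, 22.6]
ee_rot: [-0.054, 0.999, -0.001, 0.001]
contact_force: [-0.5, -0.7, 0.2]
gripper_width: 64.0
```

Request:
{"method": "play_rows", "body": {"travel": [[0,0,0],[0,0,0],[0,0,0],[0,0,0],[0,0,0],[0,0,0]], "rotation": [[0,0,0],[0,0,0],[0,0,0],[0,0,0],[0,0,0],[0,0,0]], "grip": [0,0,0,0,0,0]}}

```text
clock: 9.38
position: [550.4, -384.7, 22.5]
ee_rot: [-0.054, 0.999, -0.001, 0.001]
contact_force: [0.6, -0.4, 5.2]
gripper_width: 24.7
```

```bash
python3 - <<'E'
from h import *
p,R=arm.read_state()["position"],down(-174)
plan(([p[0],p[1],p[2]+6],R,1),([390,-402,p[2]+6],R,8))
E
```

```text
now [ 550.4 -384.7   22.5] [-0.994 -0.107 -0.002] w 24.7 j [-0.37  0.65 -0.1   0.   -0.82 -1.09] F [ 0.6 -0.4  5.2] t 9.4
n 1 rot/row [-0.0012, 0.0016, 0.0028]
const [-0.0, -0.0, -0.006]
n 8 rot/row [0.0, 0.0, 0.0]
const [0.0202, -0.0001, -0.0]
```

Request:
{"method": "play_rows", "body": {"travel": [[0,0,-0.004],[0.02,0,0],[0.02,0,0],[0.02,0,0],[0.02,0,0],[0.02,0,0],[0.02,0,0],[0.02,0,0],[0.02,0,0],[0,0,-0.02],[0,0,-0.02],[0,0,-0.02]], "rotation": [[0,0,0],[0,0,0],[0,0,0],[0,0,0],[0,0,0],[0,0,0],[0,0,0],[0,0,0],[0,0,0],[0,0,0],[0,0,0],[0,0,0]], "grip": [0,0,0,0,0,0,0,0,0,0,0,0]}}

```text
clock: 10.38
position: [389.3, -400.9, 85.2]
ee_rot: [-0.053, 0.999, 0.001, -0.001]
contact_force: [0.6, 0.2, -1.4]
gripper_width: 24.7
```

```bash
python3 - <<'E'
from h import *
plan(([400,-230,90],down(-87),13),([519,-230,90],down(0),13))
E
```

```text
now [ 389.3 -400.9   85.2] [-0.994 -0.106  0.002] w 24.7 j [-0.51  0.42 -0.34 -0.   -0.81 -0.95] F [ 0.6  0.2 -1.4] t 10.4
n 13 rot/row [0.0003, -0.0, -0.1167]
[[-0.0022, 0.013, -0.0003], [-0.0037, 0.0126, -0.0003], [-0.0052, 0.0121, -0.0004], [-0.0065, 0.0114, -0.0004], [-0.0078, 0.0106, -0.0004], [-0.009, 0.0096, -0.0004], [-0.0101, 0.0085, -0.0004], [-0.011, 0.0073, -0.0004], [-0.0118, 0.0059, -0.0004], [-0.0124, 0.0045, -0.0004], [-0.0128, 0.0031, -0.0004], [-0.0131, 0.0016, -0.0004], [-0.0132, 0.0, -0.0004]]
n 13 rot/row [0.0, 0.0, -0.1168]
[[0.0005, -0.0091, -0.0], [0.0015, -0.009, -0.0], [0.0026, -0.0088, -0.0], [0.0036, -0.0084, -0.0], [0.0045, -0.0079, -0.0], [0.0054, -0.0074, -0.0], [0.0063, -0.0067, -0.0], [0.007, -0.0059, -0.0], [0.0076, -0.005, -0.0], [0.0082, -0.0041, -0.0], [0.0086, -0.0031, -0.0], [0.0089, -0.0021, -0.0], [0.0091, -0.0011, -0.0]]
```

Request:
{"method": "play_rows", "body": {"travel": [[-0.002,0.013,0],[-0.004,0.0126,0],[-0.005,0.012,-0.001],[-0.0065,0.0114,0],[-0.008,0.0106,0],[-0.009,0.0096,-0.001],[-0.01,0.0085,0],[-0.011,0.0073,0],[-0.012,0.006,-0.001],[-0.0124,0.0045,0],[-0.0128,0.003,0],[-0.013,0.0016,-0.001]], "rotation": [[0,0,-0.117],[0,0,-0.117],[0,0,-0.117],[0,0,-0.117],[0,0,-0.117],[0,0,-0.117],[0,0,-0.117],[0,0,-0.117],[0,0,-0.117],[0,0,-0.117],[0,0,-0.117],[0,0,-0.117]], "grip": [0,0,0,0,0,0,0,0,0,0,0,0]}}

```text
clock: 11.38
position: [399.5, -242.7, 88.8]
ee_rot: [-0.688, 0.726, 0.001, -0.0]
contact_force: [0.5, -0.3, -0.5]
gripper_width: 24.8
```

Request:
{"method": "play_rows", "body": {"travel": [[-0.013,0,0],[0.0005,-0.009,0],[0.0015,-0.009,0],[0.0026,-0.0088,0],[0.0036,-0.0084,0],[0.0045,-0.008,0],[0.0054,-0.0074,0],[0.0063,-0.0067,0],[0.007,-0.006,0],[0.0076,-0.005,0],[0.008,-0.004,0],[0.0086,-0.003,0]], "rotation": [[0,0,-0.117],[0,0,-0.117],[0,0,-0.117],[0,0,-0.117],[0,0,-0.117],[0,0,-0.117],[0,0,-0.117],[0,0,-0.117],[0,0,-0.117],[0,0,-0.117],[0,0,-0.117],[0,0,-0.117]], "grip": [0,0,0,0,0,0,0,0,0,0,0,0]}}

```text
clock: 12.38
position: [501.1, -229.8, 88.7]
ee_rot: [0.994, -0.11, -0.001, -0.0]
contact_force: [0.3, -0.8, -1.3]
gripper_width: 24.9
```

```bash
python3 - <<'E'
from h import *
plan(([519,-230,40],down(0),4),([519,-230,22.5],down(0),5))
E
```

```text
now [ 501.1 -229.8   88.7] [ 0.976 -0.219 -0.002] w 24.9 j [-0.14  0.41 -0.36 -0.   -0.81  1.49] F [ 0.3 -0.8 -1.3] t 12.4
n 4 rot/row [-0.0001, 0.0004, -0.0553]
[[0.0044, -0.0009, 0.0122], [0.0044, -0.0007, 0.0122], [0.0045, -0.0004, 0.0122], [0.0045, -0.0002, 0.0122]]
n 5 rot/row [0.0, 0.0, 0.0]
const [0.0, -0.0, 0.0035]
```

Request:
{"method": "play_rows", "body": {"travel": [[0.0044,-0.0009,0.0122],[0.0044,-0.0007,0.0122],[0.0045,-0.0004,0.0122],[0.0045,-0.0002,0.0122],[0,0,0.006],[0,0,0.005],[0,0,0.005],[0,0,0.002],[0,0,0],[0,0,0],[0,0,0],[0,0,0]], "rotation": [[0,0,-0.055],[0,0,-0.055],[0,0,-0.055],[0,0,-0.055],[0,0,0],[0,0,0],[0,0,0],[0,0,0],[0,0,0],[0,0,0],[0,0,0],[0,0,0]], "grip": [0,0,0,0,0,0,0,0,0,1,1,1]}}

```text
clock: 13.38
position: [519.8, -230.5, 23.1]
ee_rot: [1.0, -0.003, 0.001, 0.0]
contact_force: [0.1, 0.2, 0.0]
gripper_width: 60.1
```

Request:
{"method": "play_rows", "body": {"travel": [[0,0,0],[0,0,-0.02],[0,0,-0.025],[0,0,-0.03],[-0.03,0,-0.03],[-0.03,0,-0.03],[-0.03,0,-0.03],[-0.03,0,-0.02],[-0.024,0,0],[0,0,0]], "rotation": [[0,0,0],[0,0,0],[0,0,0],[0,0,0],[0,0,0],[0,0,0],[0,0,0],[0,0,0],[0,0,0],[0,0,0]], "grip": [1,1,1,1,1,1,1,1,1,1]}}

```text
clock: 14.22
position: [373.4, -229.1, 207.7]
ee_rot: [1.0, -0.004, 0.001, -0.0]
contact_force: [-0.6, 0.1, -0.1]
gripper_width: 85.3
```

```bash
python3 - <<'E'
from h import *
im,W=cloud("wrist");cv2.imwrite("pics/w4.png",im)
tm,T=cloud("top");cv2.imwrite("pics/t4.png",tm)
for n,V in(("wrist",W),("top",T)):
    m=(V[...,2]>34)&(V[...,2]<56)&(V[...,1]<-190)&(V[...,1]>-270)&(V[...,0]<565)&(V[...,0]>340)
    p=V[m]
    if len(p)>10:print(n,len(p),cv2.minAreaRect(p[:,:2].astype(np.float32)),np.median(p,0),p[:,0].min(),p[:,0].max())
plan(([375,-230,60],down(0),4))
E
```

```text
wrist 5385 ((436.62744140625, -230.48553466796875), (26.09173583984375, 170.50787353515625), 89.82780456542969) [ 453.08409495 -230.21892866   43.38972908] 351.37455931401183 521.919304094467
top 287 ((498.42431640625, -227.00576782226562), (103.16543579101562, 26.660533905029297), 0.1041816920042038) [ 499.52010284 -226.90828633   43.03582332] 446.8575831885311 550.0114079347917
now [ 376.6 -229.5  206.8] [ 1.    -0.007  0.002] w 85.9 j [-0.18  0.09 -0.46 -0.   -1.02  1.74] F [ 0.7 -0.2 -0.3] t 14.3
n 4 rot/row [0.0001, -0.0005, -0.0017]
const [-0.0005, 0.0001, 0.0367]
```

View pics/w4.png

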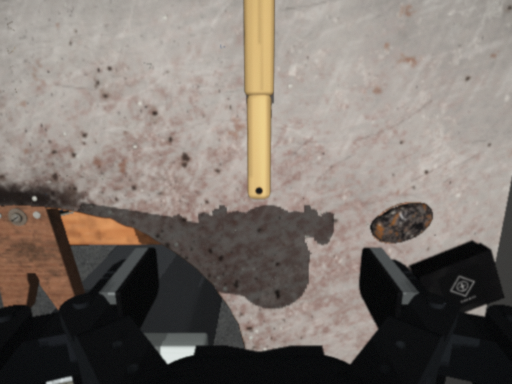

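The brush stands on its bristles at x 350 to 550, y -230, with its handle end at pixel (258,190).

Request:
{"method": "play_rows", "body": {"travel": [[0,0,0.032],[0,0,0.032],[0,0,0.032],[0,0,0.032],[0,0,0.032],[0,0,0.016],[0,0,0.012],[0,0,0],[0,0,0],[0,0,0],[0,0,0],[0,0,0]], "rotation": [[0,0,-0.005],[0,0,0],[0,0,0],[0,0,0],[0,0,0],[0,0,0],[0,0,0],[0,0,0],[0,0,0],[0,0,0],[0,0,0],[0,0,0]], "grip": [1,1,1,1,1,1,1,1,0,0,0,0]}}

```text
clock: 15.32
position: [377.9, -229.6, 18.9]
ee_rot: [1.0, -0.001, 0.001, 0.0]
contact_force: [-0.7, 0.6, -0.5]
gripper_width: 38.8
```

Request:
{"method": "play_rows", "body": {"travel": [[0,0,0],[0,0,0],[0,0,0],[0,0,0]], "rotation": [[0,0,0],[0,0,0],[0,0,0],[0,0,0]], "grip": [0,0,0,0]}}

```text
clock: 15.65
position: [377.4, -229.6, 18.6]
ee_rot: [1.0, -0.001, 0.001, 0.0]
contact_force: [-1.9, -0.1, 3.6]
gripper_width: 21.1
```

```bash
python3 - <<'E'
from h import *
tm=cv2.imread("pics/t4.png")
T=None
tm,T=cloud("top"); sm,S=cloud("scene"); im=cv2.imread("pics/w1.png"); W=np.load("pics/w1W.npy")
for nm,I,V in(("top",tm,T),("scene",sm,S),("w1",im,W)):
    hs=cv2.cvtColor(I,cv2.COLOR_BGR2HSV)
    m=(hs[...,1]>100)&(V[...,2]>48)&(V[...,2]<85)&(V[...,0]>560)&(V[...,0]<740)&(V[...,1]>-105)&(V[...,1]<130)
    n,l,st,c=cv2.connectedComponentsWithStats(m.astype(np.uint8))
    for i in range(1,n):
        if st[i,4]>12:
            p=V[l==i];print(nm,c[i].round(),st[i,4],"med",np.median(p,0).round(),"lo",p.min(0).round(),"hi",p.max(0).round(),"hue",np.median(hs[l==i],0)[0])
plan()
E
```

```text
top [252. 166.] 129 med [619. -35.  59.] lo [593. -56.  49.] hi [646. -17.  70.] hue 19.0
top [223. 167.] 83 med [619.  55.  65.] lo [596.  31.  49.] hi [641.  78.  71.] hue 9.0
scene [231. 194.] 34 med [603.  42.  63.] lo [594.  27.  57.] hi [616.  62.  69.] hue 9.0
w1 [167. 130.] 299 med [606. -48.  61.] lo [593. -59.  48.] hi [628. -43.  68.] hue 19.0
w1 [147. 157.] 248 med [630. -22.  65.] lo [609. -28.  49.] hi [645. -11.  76.] hue 19.0
w1 [ 96. 170.] 188 med [686.  -7.  64.] lo [672. -11.  54.] hi [697.  -3.  67.] hue 19.0
w1 [172. 214.] 454 med [607.  41.  65.] lo [593.  26.  51.] hi [622.  63.  68.] hue 10.0
now [ 377.4 -229.6   18.4] [ 1.    -0.001  0.001] w 20.8 j [-0.18  0.38 -0.69  0.   -0.5   1.75] F [-1.8 -0.6  4.1] t 15.8
```

Request:
{"method": "play_rows", "body": {"travel": [[0,0,-0.024],[0,0,-0.024],[0,0,-0.024],[0.009,-0.024,0],[0.009,-0.024,0],[0.009,-0.024,0],[0.009,-0.024,0],[0.009,-0.024,0],[0.009,-0.024,0],[0,0,0],[0,0,0]], "rotation": [[0,0,0],[0,0,0],[0,0,0],[0,0,0],[0,0,0],[0,0,0],[0,0,0],[0,0,0],[0,0,0],[0,0,0],[0,0,0]], "grip": [0,0,0,0,0,0,0,0,0,0,0]}}

```text
clock: 16.67
position: [431.0, -84.6, 89.5]
ee_rot: [1.0, 0.0, -0.001, -0.0]
contact_force: [-0.2, -0.3, -0.4]
gripper_width: 20.8
```

```bash
python3 - <<'E'
from h import *
tm,T=cloud("top");sm,S=cloud("scene")
for n,V,I in(("top",T,tm),("scene",S,sm)):
    m=(V[...,2]>60)&(V[...,2]<135)&(V[...,1]<-50)&(V[...,1]>-115)&(V[...,0]<620)&(V[...,0]>480)
    hs=cv2.cvtColor(I,cv2.COLOR_BGR2HSV); m&=hs[...,1]>70
    p=V[m]
    if len(p)>10:print(n,len(p),cv2.minAreaRect(p[:,:2].astype(np.float32)),np.median(p,0).round(),p.min(0).round(),p.max(0).round())
plan(([530,-86,82],down(0),6),([530,-86,69],down(0),3))
E
```

```text
top 292 ((560.2413330078125, -80.92069244384766), (113.56049346923828, 40.05778503417969), 11.361750602722168) [551. -82. 113.] [501. -95.  63.] [612. -50. 118.]
now [430.3 -85.7  89.5] [ 1.    -0.002 -0.002] w 21.1 j [ 0.18  0.24 -0.62 -0.   -0.71  1.39] F [ 0.3 -0.5 -1.7] t 16.8
n 6 rot/row [0.0, 0.0003, -0.0003]
const [0.0166, 0.0, 0.0012]
n 3 rot/row [0.0, 0.0, 0.0]
const [0.0, -0.0, 0.0043]
```

Request:
{"method": "play_rows", "body": {"travel": [[0.0167,0,0.001],[0.0167,0,0.001],[0.0167,0,0.001],[0.0167,0,0.001],[0.0167,0,0.001],[0.0167,0,0.001],[0,0,0.005],[0,0,0.005],[0,0,0.004],[0,0,0]], "rotation": [[0,0,0],[0,0,0],[0,0,0],[0,0,0],[0,0,0],[0,0,0],[0,0,0],[0,0,0],[0,0,0],[0,0,0]], "grip": [0,0,0,0,0,0,0,0,0,0]}}

```text
clock: 17.6
position: [530.0, -86.4, 69.3]
ee_rot: [1.0, -0.001, -0.001, 0.0]
contact_force: [-0.3, -0.6, 0.5]
gripper_width: 20.5
```

Request:
{"method": "play_rows", "body": {"travel": [[0,-0.005,0],[0,-0.007,0],[0,-0.008,0],[0,-0.008,0],[0,-0.008,0],[0,-0.008,0],[0,-0.008,0],[0,-0.008,0],[0,-0.008,0],[0,-0.008,0],[0,-0.008,0],[0,-0.008,0]], "rotation": [[0,0,0],[0,0,0],[0,0,0],[0,0,0],[0,0,0],[0,0,0],[0,0,0],[0,0,0],[0,0,0],[0,0,0],[0,0,0],[0,0,0]], "grip": [0,0,0,0,0,0,0,0,0,0,0,0]}}

```text
clock: 18.6
position: [531.4, 6.9, 70.0]
ee_rot: [1.0, -0.001, -0.0, 0.0]
contact_force: [0.5, -2.0, -0.9]
gripper_width: 20.9
```

```bash
cat >> h.py <<'E'
def pieces():
    for nm in("top","scene"):
        I,V=cloud(nm); hs=cv2.cvtColor(I,cv2.COLOR_BGR2HSV)
        m=(hs[...,1]>100)&(V[...,2]>2)&(V[...,2]<85)&(V[...,0]>560)&(V[...,0]<740)&(V[...,1]>-105)&(V[...,1]<260)
        n,l,st,c=cv2.connectedComponentsWithStats(m.astype(np.uint8))
        for i in range(1,n):
            if st[i,4]>10:
                p=V[l==i];print(nm,c[i].round(),st[i,4],"med",np.median(p,0).round(),"lo",p.min(0).round(),"hi",p.max(0).round(),"hue",np.median(hs[l==i],0)[0])
        cv2.imwrite(f"pics/{nm}_last.png",I)
E
python3 - <<'E'
from h import *
pieces(); plan()
E
```

```text
top [221. 154.] 20 med [660.  60.  64.] lo [653.  57.  61.] hi [672.  67.  67.] hue 19.0
now [531.9   7.6  70.1] [1.    0.    0.001] w 21.2 j [ 0.32  0.41 -0.43 -0.   -0.74  1.25] F [ 0.6  0.5 -1.5] t 18.7
```

Request:
{"method": "play_rows", "body": {"travel": [[0,-0.006,0],[0,-0.007,0],[0,-0.008,0],[0,-0.008,0],[0,-0.008,0],[0,-0.008,0],[0,-0.008,0],[0,-0.008,0],[0,-0.008,0],[0,-0.008,0]], "rotation": [[0,0,0],[0,0,0],[0,0,0],[0,0,0],[0,0,0],[0,0,0],[0,0,0],[0,0,0],[0,0,0],[0,0,0]], "grip": [0,0,0,0,0,0,0,0,0,0]}}

```text
clock: 19.53
position: [531.8, 84.3, 70.0]
ee_rot: [1.0, -0.001, 0.0, -0.0]
contact_force: [-0.4, -1.0, -0.7]
gripper_width: 20.9
```

```bash
python3 - <<'E'
from h import *
pieces(); plan()
a=cv2.imread("pics/scene_last.png")[140:240,150:330];b=cv2.imread("pics/top_last.png")[120:220,150:330]
cv2.imwrite("pics/m5.png",cv2.resize(np.vstack([a,b]),(540,600),interpolation=cv2.INTER_CUBIC))
E
```

```text
top [202. 151.] 139 med [672. 118.  64.] lo [638. 100.  51.] hi [700. 145.  71.] hue 19.0
scene [197. 206.] 27 med [594. 158.  19.] lo [585. 149.  13.] hi [616. 165.  22.] hue 10.0
now [532.1  84.8  70.1] [1.    0.001 0.001] w 20.9 j [ 0.46  0.42 -0.41 -0.   -0.75  1.11] F [ 0.9  0.2 -0.8] t 19.6
```

View pics/m5.png

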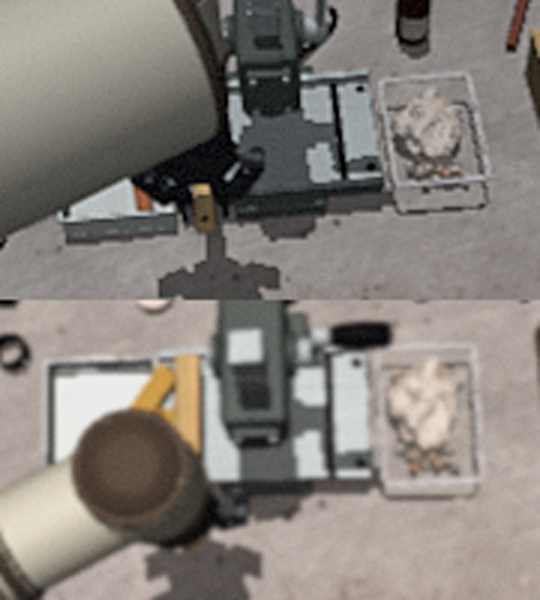

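The hex is already in the pan (lower image). The bed behind the brush is empty, and brass is being pushed over the edge at (150,385).

Request:
{"method": "play_rows", "body": {"travel": [[0,-0.006,0],[0,-0.006,0],[0,-0.006,0],[0,-0.006,0],[0,-0.006,0],[0,-0.006,0],[0,-0.006,0],[0,-0.006,0],[0,-0.006,0],[0,-0.006,0],[0,-0.005,0],[0,0,0]], "rotation": [[0,0,0],[0,0,0],[0,0,0],[0,0,0],[0,0,0],[0,0,0],[0,0,0],[0,0,0],[0,0,0],[0,0,0],[0,0,0],[0,0,0]], "grip": [0,0,0,0,0,0,0,0,0,0,0,0]}}

```text
clock: 20.63
position: [532.0, 149.3, 70.0]
ee_rot: [1.0, -0.0, 0.0, -0.0]
contact_force: [-1.0, 1.0, -0.6]
gripper_width: 20.6
```

```bash
python3 - <<'E'
from h import *
pieces(); plan()
E
```

```text
top [185. 146.] 23 med [702. 180.  18.] lo [665. 163.   3.] hi [717. 188.  85.] hue 18.0
top [198. 166.] 75 med [627. 137.  28.] lo [599. 132.  21.] hi [659. 143.  84.] hue 20.0
now [531.7 148.5  69.9] [ 1.    -0.001 -0.   ] w 21.2 j [ 0.57  0.43 -0.38 -0.   -0.76  1.  ] F [-0.4 -0.4 -1.4] t 20.7
```

Request:
{"method": "play_rows", "body": {"travel": [[0,0,-0.02],[0,0,-0.02],[0,0,-0.02],[-0.02,0,0],[-0.025,0.015,0],[-0.025,0.025,0],[-0.025,0.03,0],[-0.02,0.03,0],[0,0.03,0],[0,0.03,0],[0,0.02,0],[0,0,0]], "rotation": [[0,0,0],[0,0,0],[0,0,0],[0,0,0],[0,0,0],[0,0,0],[0,0,0],[0,0,0],[0,0,0],[0,0,0],[0,0,0],[0,0,0]], "grip": [0,0,0,0,0,0,0,0,0,0,0,0]}}

```text
clock: 21.73
position: [415.5, -34.3, 130.1]
ee_rot: [1.0, -0.003, -0.0, 0.0]
contact_force: [-0.4, 0.3, -1.6]
gripper_width: 21.0
```

```bash
python3 - <<'E'
from h import *
pieces(); plan()
a=cv2.imread("pics/scene_last.png")[140:240,150:330];b=cv2.imread("pics/top_last.png")[120:220,150:330]
cv2.imwrite("pics/m6.png",cv2.resize(np.vstack([a,b]),(540,600),interpolation=cv2.INTER_CUBIC))
E
```

```text
top [189. 151.] 116 med [684. 170.  18.] lo [657. 153.   8.] hi [718. 186.  22.] hue 19.0
top [198. 167.] 65 med [628. 138.  27.] lo [602. 132.  22.] hi [655. 143.  32.] hue 20.0
top [189. 175.] 65 med [605. 169.  19.] lo [579. 160.  11.] hi [631. 177.  24.] hue 9.0
now [416.3 -32.3 130.1] [ 1.    -0.004  0.   ] w 20.7 j [ 0.32  0.14 -0.62 -0.   -0.81  1.25] F [ 0.9  0.2 -1. ] t 21.8
```

View pics/m6.png

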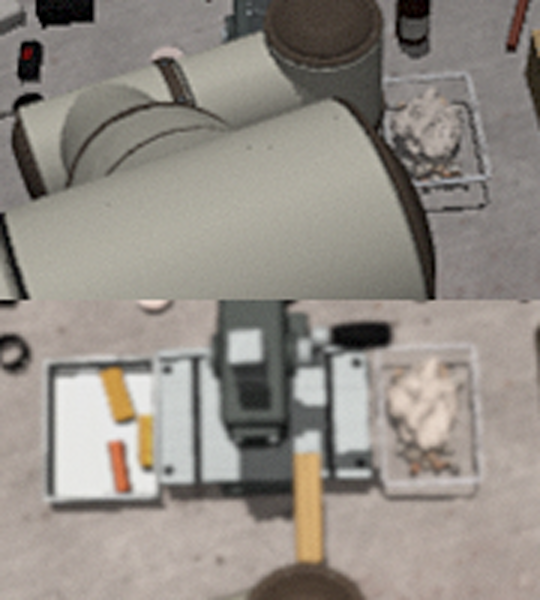

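The top view shows all three offcuts in the pan at (117,395), (146,440) and (120,465), and a bare bed. Now I'll set the brush down on the bench.

Request:
{"method": "play_rows", "body": {"travel": [[-0.006,0.033,0],[-0.006,0.033,0],[-0.006,0.033,0],[-0.006,0.033,0],[-0.006,0.033,0.01],[-0.006,0.032,0.02],[0,0,0.025],[0,0,0.025],[0,0,0.016],[0,0,0.008],[0,0,0.004],[0,0,0.003]], "rotation": [[0,0,0],[0,0,0],[0,0,0],[0,0,0],[0,0,0],[0,0,0],[0,0,0],[0,0,0],[0,0,0],[0,0,0],[0,0,0],[0,0,0]], "grip": [0,0,0,0,0,0,0,0,0,0,0,0]}}

```text
clock: 22.83
position: [381.1, -228.1, 19.0]
ee_rot: [1.0, 0.0, 0.0, 0.0]
contact_force: [-0.1, -0.0, 0.3]
gripper_width: 20.6
```

Request:
{"method": "play_rows", "body": {"travel": [[0,0,0],[0,0,0],[0,0,0],[0,0,0],[0,0,0],[0,0,-0.015],[0,0,-0.02],[0,0,-0.03],[0,0,-0.03],[-0.01,0,-0.03],[-0.01,0,-0.03],[0,0,-0.03]], "rotation": [[0,0,0],[0,0,0],[0,0,0],[0,0,0],[0,0,0],[0,0,0],[0,0,0],[0,0,0],[0,0,0],[0,0,0],[0,0,0],[0,0,0]], "grip": [0,1,1,1,1,1,1,1,1,1,1,1]}}

```text
clock: 23.83
position: [358.2, -228.1, 205.6]
ee_rot: [1.0, -0.001, -0.0, -0.0]
contact_force: [0.6, -0.2, -0.4]
gripper_width: 85.3
```

```bash
python3 - <<'E'
from h import *
pieces(); plan()
W=None
I,V=cloud("top")
def r(n,zl,zh,x0,x1,y0,y1):
    p=V[(V[...,2]>zl)&(V[...,2]<zh)&(V[...,0]>x0)&(V[...,0]<x1)&(V[...,1]>y0)&(V[...,1]<y1)]
    if len(p)>4: a=cv2.minAreaRect(p[:,:2].astype(np.float32));print(n,len(p),np.round(a[0]),np.round(a[1]),round(a[2],1),np.median(p,0).round())
r("brush",34,56,430,570,-270,-190);r("box",35,62,560,730,-222,-105);r("jar",170,210,600,730,-420,-330);r("mug",80,100,330,440,270,370)
b=(I.max(2)<45)&(V[...,2]>200)&(V[...,1]<-55)&(V[...,1]>-115)&(V[...,0]>500)&(V[...,0]<720);print("lever handle",np.median(V[b],0).round(),b.sum())
c=np.vstack([I[100:260,120:420]]);cv2.imwrite("pics/f.png",cv2.resize(c,(750,400),interpolation=cv2.INTER_CUBIC))
E
```

```text
top [189. 151.] 115 med [685. 169.  17.] lo [657. 153.   4.] hi [717. 186.  21.] hue 18.0
top [198. 167.] 67 med [629. 138.  27.] lo [602. 132.   3.] hi [657. 149.  33.] hue 20.0
top [189. 175.] 66 med [605. 169.  19.] lo [578. 159.  12.] hi [632. 177.  23.] hue 9.0
scene [194. 187.] 106 med [680. 168.  18.] lo [652. 151.   8.] hi [716. 186.  24.] hue 19.0
scene [204. 198.] 65 med [625. 136.  26.] lo [598. 130.   9.] hi [657. 141.  32.] hue 20.0
scene [194. 204.] 54 med [608. 168.  18.] lo [589. 158.   9.] hi [631. 179.  23.] hue 9.0
now [ 362.9 -229.6  209.5] [ 1.    -0.001  0.012] w 85.2 j [-0.18  0.06 -0.48  0.   -1.02  1.75] F [ 0.5 -0.1  0.2] t 23.9
brush 336 [ 492. -226.] [ 27. 122.] 89.9 [ 492. -225.   43.]
box 590 [ 645. -163.] [150. 106.] 0.1 [ 650. -160.   41.]
jar 630 [ 682. -375.] [73. 75.] 45.4 [ 680. -372.  192.]
mug 166 [384. 319.] [81. 83.] 30.2 [388. 317.  89.]
lever handle [652. -83. 312.] 130
```

View pics/f.png

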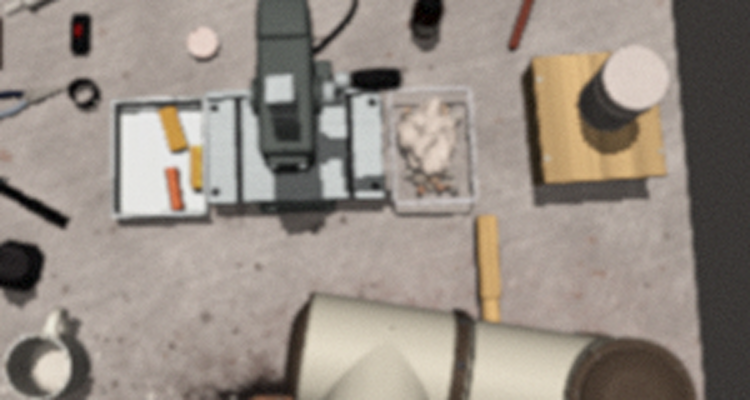

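The final view shows the bed bare, three offcuts in the pan at (172,130), (197,168) and (175,188), the lever up, and the brush standing on its bristles at (488,260). The box, jar and mug have not moved.

```bash
python3 -c "
from bench import workorder; print(workorder.job_done())"
```

```text
the job is handed in; nothing more can be done
None
```

The press bed is cleared and the job is handed in, at about 24 s on the robot's clock. I swung the lever up to its stop, pulled the brush out from under the riser and regripped it by the handle. One sweep across the bed then put all three offcuts in the pan, and I set the brush down on the bench.

**Last checks:**
- **Lever:** the handle's top is at z 312, x about 652, which matches the upper stop. The push force rose there with almost no further travel.
- **Offcuts:** both cameras show all three inside the pan. One brass piece stands on edge against the pan wall nearest the press, below the rim. The parts of the bed the cameras can see are bare; the strip under the head is hidden from above.
- **Brush:** it stands on its bristles with its top at z 43, and the gripper is open and clear of it.
- **Box, jar and mug:** the box and jar are within 1 mm of their first measured positions. The mug's outline centre is within 1 mm, but its median point differed by 6 mm in y, which I take to be depth noise since nothing went near it.
- **Forces:** the highest reading I saw was about 36 N at the wrist, while pressing the lever against its stop.

No check failed.

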